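# Idle the dust extractor and pull its filter cassette

### The job

The filter of the bench dust extractor is due for a check: first turn the fan dial back until its white pointer line stands on the red idle mark, and only then squeeze the two orange side catches of the filter cassette together and lift the cassette straight up out of its slot. Finish while holding it, still and upright, by the squeezed catches, with about 5 cm of clear air between its lower edge and the top of the extractor: do not put it down or let go. Leave the dial on idle and the things lying round the extractor where they are.

Things in the scene. Friction and masses are not known exactly. Their poses are not given: they have to be found in the camera images.
- extractor: Bench dust extractor, fixed: light grey box 150 deep (its x) x 260 wide (y) x 110 mm high; origin at the middle of its underside, z up, -x its front with the wide intake grille. Its flat dark top (deck) is 110 mm over the origin. On the deck at x = 0: the dial at y = +80 mm, the cassette slot at y = -45 mm. Place and yaw vary.
- dial_grip (a point): Grip point on the dial's vertical axis, 28 mm over the deck. Black pointer knob: round skirt 46 mm across, 6 mm high, and on it an upright bar 44 mm long, 13 mm thick, from 6 to 38 mm over the deck. A white line on one half of the bar's top and down that end is the pointer. Grip the bar across its 13 mm. Stays where it is left (friction 0.04 N m).
- dial (a joint): Dial angle, rad, no end stops. 0 = pointer on the red idle mark, i.e. towards the extractor's front (its -x). Grows clockwise seen from above: at q the pointer is along (-cos q, sin q) in the extractor's x, y. White bars each 30 degrees, longer clockwise, are fan speeds. Starts 0.55 to 1.45 rad clockwise of idle: turn it back anticlockwise.
- slot (a point): Middle of the cassette's slot at the level of the deck's top, on the extractor (fixed to it, same axes).
- cassette: Filter cassette, about 0.3 kg: blue frame with pale pleats, 36 (its x) x 96 (y) mm, 70 mm deep in the slot, 1 mm play; flange 58 x 110 x 5 mm on the deck; dark grip spine 32 (x) x 88 (y) mm up to 50 mm over the deck. Origin: middle of the flange's underside, at deck level and with the extractor's axes while seated. Hooks under the deck hold it down while the catches are out.
- catch_front: Orange catch on the front (-x) side of the spine; origin at the middle of its finger pad, 28 mm over the deck, 25 mm from the cassette's mid plane. Pad 28 wide (y), 44 high (6 to 50 mm over the deck), 6 mm thick. Slides 6 mm inwards against a spring (3 to 6 N) to a firm stop; the hooks are free once both are 5 mm in. Over both pads: 56 mm at rest, 44 mm squeezed.
- catch_back: The same orange catch on the back (+x) side, mirrored. Gripping both pads from above at their origins' height, closing along the cassette's x axis, squeezes the catches and holds the cassette.
- cassette_foot (a point): Middle of the cassette's lower edge, 70 mm below its origin; while seated it is 70 mm below the deck.
- nose_piece: Black glossy cast nose piece with ridges, 69 x 96 x 39 mm, lying in front of the extractor; origin at the middle of its underside. To be left alone.
- sanding_block: Tan sanding block, 62 x 96 x 28 mm, lying in front of the extractor; origin at the middle of its underside. To be left alone.
- blue_tape_roll: Roll of blue tape lying flat, 100 mm across, 24 mm high, beside the extractor's +y end; origin at the middle of its underside. To be left alone.

How it is judged:
By the outcome, as a careful person would: the job done as asked, in the order asked, and still so for the second after the job is handed in, while the arm keeps its last pose, push and grip.
It also fails if it takes over 42 s, if anything falls off the work surface, if the arm or the gripper's body presses on something with over 40 N, if the wrist force passes 120 N, or if a joint passes its speed limit or range.

### The arm

A 6-joint arm with a two-finger parallel gripper is mounted at the origin on a cart in front of the work surface, level with it; the furniture and walls round the work are solid. World frame = base frame: x ahead of the robot, y to its left, z up, the work surface at z = 0. Lengths are in m, angles in rad, forces in N, time in s.
With the tool pointing down it reaches from about 0.35 to 0.775 m from the base axis. Payload 5.5 kg.
Tool frame: the origin (TCP) lies at the very end of the fingers, on their centre line; the grasp point (between the pads) lies 19 mm behind it; z points along the fingers, y is the line along which they close (so a half turn about z gives the same grasp; the last joint's range is limited). The gripper opens to 85 mm and grips with 20 to 120 N. Pads are 22 mm wide; open, the fingers measure 114 mm over their backs; the gripper's body (76 mm by 85 mm) begins 54 mm behind the grasp point. The pads swing forward as they close: fully open they stand 13 mm farther back than shut.
Start: joints at [-1.477, 0.313, 0.046, 1.304, 0, 1.431], TCP at [0.133, -0.559, 0.231] pointing down, gripper open.
Joint ranges: [-2.76, 2.76], [-0.86, 1.69], [-1.03, 1.26], [-2.2, 2.34], [-1.47, 1.5], [-3.14, 3.14]. Speed limits (rad/s): [2.57, 2.57, 3.14, 3.14, 3.14, 3.14].

### API

Orientations are given as a unit quaternion [w, x, y, z].
In Python, from workcell import env, imaging, ticket gives the robot as it stands. The module is installed in compiled form; this text tells all that it offers.
- The arm moves only by the tool apply_moves, never from a script. Its argument "rows" is a list of rows, each an object with "xyz": the shift along the tool's x, y, z in mm, a list of three; "turn": the turn, a rotation vector about the tool's x, y, z in rad, a list of three; "grip": the opening, from 0 (shut) to 1 (fully open). A call has 1 to 12 rows; each row is the pose to reach, as a shift and turn from the pose commanded when the call began, along the tool's axes at that moment; what a row does not reach only later rows make up. A row lasts 1/12 s, in which the tool goes at most 41.7 mm and 7.16 degrees, less where a joint would pass 70% of its speed; a pose out of reach is approached as far as the arm can. A call with a gripper value outside its range is refused whole. The fingers move at their own pace and stop on an object; "force" is the grip in N (left out, the last holds). Time passes only in rows, so rows that repeat a pose let the fingers close. It gives the time, the measured TCP pose, the force, the opening and the grip force at its end, in the units of the state.
- env.get_state(): the state, without advancing time (a new reading comes with each control period).
- imaging.read_camera(name): name is "scene" or "top" or "wrist"; returns a dict with "color" (384x512x3 uint8, blue, green, red), "z_map" (384x512 float32, m along the optical axis (not along the pixel's ray), 0 where there is no reading), "camera_matrix" (3x3 intrinsics, pixels), "k1" (the pictures are not rectified: a ray, as slopes to the right and down, at radius r is drawn at 1 + k1 r^2 times it, then the intrinsics apply), "view" (4x4, takes a point from world to camera coordinates). Camera axes: x right, y down, z forward; pixel columns grow to the right and rows downward; lengths in m; the calibration is good to about 2 mm. A picture is of the moment at which its call begins.
- ticket.hand_in(): hands the job in; it is judged then, once.
The state is a dict: "clock": time; "joint_pos": joint angles; "qvel": joint speeds; "tau": joint torques, N m; "tcp_pos": TCP position; "orientation": TCP orientation; "wrist_force": force on the tool from outside, world axes, zero at the start; "ft_torque": the same for the moment, N m; "finger_gap": finger opening in m; "grip_force": force on a finger pad.
Only numpy, scipy, OpenCV 4.12 (cv2) and the standard library are available. Lean on these libraries where they do the work, as an engineer would, in place of code of your own. Each camera call takes 0.05 s, during which the arm holds its last target. There are 200 camera calls.

## Working session

There is one attempt and no reset: what is moved stays moved. The work goes in short steps, Python scripts to look and compute and a tool call to move; the robot and the scene stay as the last step left them, time stands still between calls to the robot, and variables do not carry over. Pictures are saved under pics/ and viewed, at most 10 in all, crops included, and the job is handed in when it is done.

Besides the shell and the picture viewer there is one more tool, called by a JSON object that holds its "op" and its "data", one argument or row to a line. apply_moves: Moves the arm, as the interface text tells. Its arguments: {"type":"object","properties":{"rows":{"type":"array"},"force":{"type":"number"}},"required":["rows"]}

```bash
mkdir -p pics; cat > h.py <<'E'
import numpy as np, cv2
from workcell import env, imaging, ticket
from scipy.spatial.transform import Rotation as R
def cam(n):
    d=imaging.read_camera(n); return d
def pts(d):
    K=d["camera_matrix"];k1=d["k1"];h,w=d["z_map"].shape
    u,v=np.meshgrid(np.arange(w),np.arange(h))
    p=np.stack([u,v],-1).reshape(-1,1,2).astype(np.float64)
    n=cv2.undistortPoints(p,np.array(K,float),np.array([k1,0,0,0,0.])).reshape(h,w,2)
    z=d["z_map"]; c=np.stack([n[...,0]*z,n[...,1]*z,z],-1)
    V=np.array(d["view"]); return (c-V[:3,3])@V[:3,:3]
def st():
    s=env.get_state(); return s
E
python3 - <<'E'
from h import *
print(st())
d=cam("top");e=cam("scene")
cv2.imwrite("pics/a.png",np.hstack([d["color"]]));cv2.imwrite("pics/b.png",e["color"])
np.savez("top.npz",P=pts(d),c=d["color"],z=d["z_map"])
np.savez("scene.npz",P=pts(e),c=e["color"],z=e["z_map"])
P=pts(d);m=(d["z_map"]>0)&(abs(P[...,2]-.11)<.006)
q=P[m][:,:2];print(m.sum(),q.min(0),q.max(0))
print(cv2.minAreaRect((q*1000).astype(np.float32)))
E
```

```text
{'clock': 0.0, 'joint_pos': array([-1.47661234e+00,  3.13990676e-01,  4.49911612e-02,  1.30359833e+00,
        9.57120519e-06,  1.43121047e+00]), 'qvel': array([-1.72349717e-03, -7.24578474e-05,  1.36570157e-03,  1.08754102e-03,
        6.01926477e-04,  3.52424848e-04]), 'tau': array([-2.37613443e-03, -4.80624712e+01,  2.98537266e+01,  1.94753014e-02,
       -5.88799708e-05,  7.10987791e-06]), 'tcp_pos': array([ 0.13315023, -0.55885311,  0.23041938]), 'orientation': array([-9.00419982e-04,  9.93176329e-01,  1.16618902e-01,  2.52307191e-05]), 'wrist_force': array([0.65042381, 0.14439965, 0.0575134 ]), 'ft_torque': array([ 0.04930246,  0.0526661 , -0.03721953]), 'grip_force': 0.0, 'finger_gap': 0.08536308099363908}
4687 [ 0.02960134 -0.6326485 ] [1.08492048 0.60102109]
((768.802001953125, 27.92071533203125), (775.087646484375, 1263.529541015625), 55.600440979003906)
```

View pics/a.png

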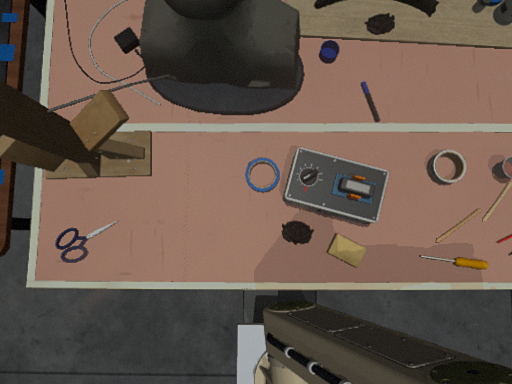

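View pics/b.png

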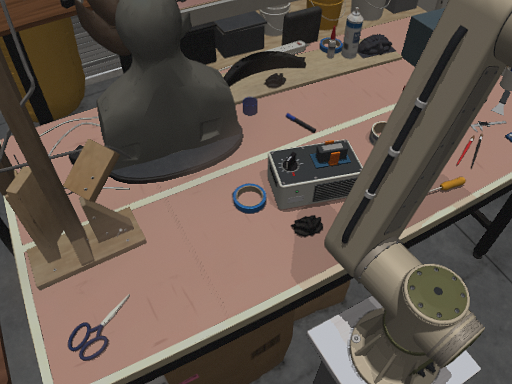

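The top view shows the extractor at about (337,185), with its dial at (310,175), its red mark at (305,189) and the cassette at (355,187). The front faces down in the image.

```bash
python3 - <<'E'
from h import *
f=np.load("top.npz");P=f["P"];c=f["c"]
s=(slice(135,235),slice(265,405))
Q=P[s];m=abs(Q[...,2]-.11)<.008
n,l,stt,_=cv2.connectedComponentsWithStats(m.astype(np.uint8))
i=1+np.argmax(stt[1:,4]);q=Q[l==i]
r=cv2.minAreaRect((q[:,:2]*1000).astype(np.float32));print(r,np.median(q[:,2]))
print(cv2.boxPoints(r))
hsv=cv2.cvtColor(c[s],cv2.COLOR_BGR2HSV);H,S,V=cv2.split(hsv)
up=Q[...,2]>.1
o=(H>5)&(H<20)&(S>150)&(V>120)&up;rd=((H<5)|(H>174))&(S>150)&up
b=(H>95)&(H<125)&(S>100)&up
for k,mm in dict(o=o,rd=rd,b=b).items(): print(k,mm.sum(),np.round(Q[mm].mean(0),4) if mm.any() else 0)
print(np.round(Q[o][:],3).tolist()[:40])
cv2.imwrite("pics/c.png",cv2.resize(c[s],None,fx=5.5,fy=5.5,interpolation=cv2.INTER_CUBIC))
E
```

```text
((545.6384887695312, -114.43870544433594), (260.5289611816406, 150.5558319091797), 75.00084686279297) 0.10912357564822177
[[ 439.21225  -220.78275 ]
 [ 584.6386   -259.7473  ]
 [ 652.0647     -8.094666]
 [ 506.63837    30.869904]]
o 46 [ 0.5321 -0.1572  0.1577]
rd 8 [ 0.5325 -0.028   0.1087]
b 185 [ 0.5272 -0.1375  0.1257]
[[0.562, -0.154, 0.159], [0.56, -0.152, 0.157], [0.56, -0.154, 0.158], [0.56, -0.157, 0.159], [0.56, -0.159, 0.16], [0.56, -0.162, 0.159], [0.56, -0.165, 0.156], [0.557, -0.154, 0.157], [0.557, -0.157, 0.156], [0.557, -0.16, 0.157], [0.557, -0.162, 0.16], [0.557, -0.164, 0.158], [0.557, -0.167, 0.157], [0.557, -0.17, 0.159], [0.557, -0.172, 0.161], [0.557, -0.175, 0.158], [0.555, -0.163, 0.152], [0.555, -0.165, 0.155], [0.554, -0.167, 0.159], [0.554, -0.169, 0.159], [0.555, -0.173, 0.156], [0.555, -0.175, 0.158], [0.513, -0.14, 0.158], [0.513, -0.142, 0.162], [0.513, -0.145, 0.16], [0.51, -0.14, 0.16], [0.51, -0.143, 0.158], [0.51, -0.145, 0.16], [0.51, -0.148, 0.159], [0.51, -0.15, 0.159], [0.51, -0.152, 0.161], [0.51, -0.156, 0.158], [0.509, -0.145, 0.15], [0.508, -0.146, 0.153], [0.508, -0.147, 0.16], [0.508, -0.151, 0.155], [0.508, -0.154, 0.153], [0.508, -0.155, 0.158], [0.508, -0.158, 0.158], [0.508, -0.16, 0.16]]
```

View pics/c.png

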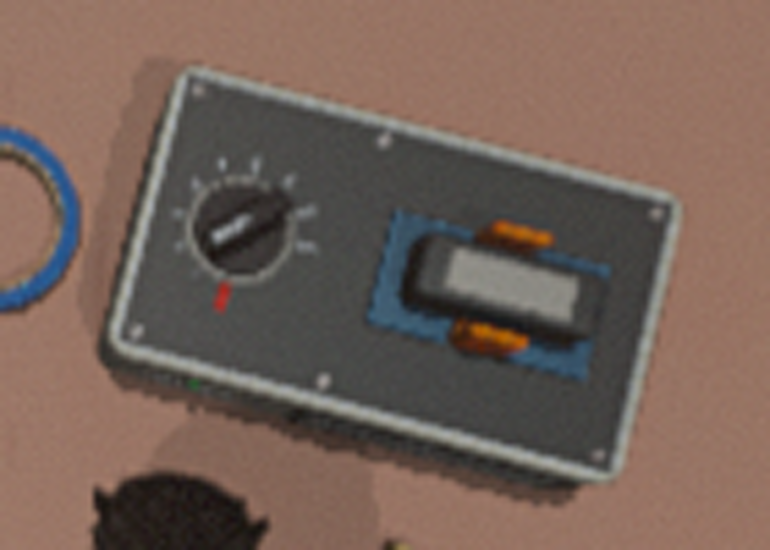

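The deck fit puts the extractor at (0.546, -0.114) with yaw -15°. That places the dial at (0.566, -0.037), with q about 0.8 rad, and the slot at (0.534, -0.158). I'll move above the dial now.

{"op": "apply_moves", "data": {
  "rows": [
    {"xyz": [90,-68,-50],"turn": [0,0,-0.12],"grip": 1},
    {"xyz": [180,-136,-50],"turn": [0,0,-0.24],"grip": 1},
    {"xyz": [270,-204,-50],"turn": [0,0,-0.36],"grip": 1},
    {"xyz": [360,-272,-50],"turn": [0,0,-0.48],"grip": 1},
    {"xyz": [450,-340,-50],"turn": [0,0,-0.6],"grip": 1},
    {"xyz": [542,-407,-50],"turn": [0,0,-0.72],"grip": 1},
    {"xyz": [542,-407,-50],"turn": [0,0,-0.84],"grip": 1},
    {"xyz": [542,-407,-50],"turn": [0,0,-0.96],"grip": 1},
    {"xyz": [542,-407,-50],"turn": [0,0,-1.08],"grip": 1},
    {"xyz": [542,-407,-50],"turn": [0,0,-1.2],"grip": 1},
    {"xyz": [542,-407,-50],"turn": [0,0,-1.32],"grip": 1},
    {"xyz": [542,-407,-50],"turn": [0,0,-1.44],"grip": 1}
  ]
}}

```text
clock: 1.1
tcp_pos: [0.4501, -0.1762, 0.2746]
orientation: [-0.0, 0.668, 0.745, -0.0]
wrist_force: [1.1, -2.3, -0.6]
finger_gap: 0.0852
grip_force: 0.0
```

```bash
cat >> h.py <<'E'
C=np.array([.5456,-.1144]);YAW=np.deg2rad(-15)
def ext(x,y,C=C,yaw=YAW):
    c,s=np.cos(yaw),np.sin(yaw); return C+np.array([c*x-s*y,s*x+c*y])
def mv(xy,z,psi):
    s=st();q=s["orientation"];r=R.from_quat([q[1],q[2],q[3],q[0]])
    g=R.from_matrix(np.array([[np.cos(psi),np.sin(psi),0],[np.sin(psi),-np.cos(psi),0],[0,0,-1.]]).reshape(3,3))
    d=r.inv().apply(np.array([*xy,z])-s["tcp_pos"])*1000
    print("xyz",d.round(1),"turn",(r.inv()*g).as_rotvec().round(3),"tcp",s["tcp_pos"].round(4),"F",s["wrist_force"].round(1),"j",s["joint_pos"].round(2))
E
python3 -c "
from h import *
mv(ext(0,.08),.27,np.deg2rad(118))"
```

```text
xyz [125.6 130.6   4.6] turn [-0.   -0.   -0.38] tcp [ 0.4501 -0.1762  0.2746] F [ 1.1 -2.3 -0.6] j [-0.54  0.13 -0.09  1.36 -0.    0.92]
```

{"op": "apply_moves", "data": {
  "rows": [
    {"xyz": [28,29,5],"turn": [0,0,-0.1],"grip": 1},
    {"xyz": [56,58,5],"turn": [0,0,-0.2],"grip": 1},
    {"xyz": [84,87,5],"turn": [0,0,-0.3],"grip": 1},
    {"xyz": [112,116,5],"turn": [0,0,-0.38],"grip": 1},
    {"xyz": [125,130,5],"turn": [0,0,-0.38],"grip": 1},
    {"xyz": [125,130,5],"turn": [0,0,-0.38],"grip": 1},
    {"xyz": [125,130,5],"turn": [0,0,-0.38],"grip": 1}
  ]
}}

```text
clock: 1.68
tcp_pos: [0.5659, -0.0394, 0.2687]
orientation: [-0.001, 0.517, 0.856, -0.001]
wrist_force: [-0.7, 0.9, -0.4]
finger_gap: 0.0856
grip_force: 0.0
```

```bash
python3 - <<'E'
from h import *
mv(ext(0,.08),.27,np.deg2rad(118))
d=cam("wrist");P=pts(d);np.savez("w1.npz",P=P,c=d["color"])
cv2.imwrite("pics/w1.png",d["color"])
c=d["color"];H,S,V=cv2.split(cv2.cvtColor(c,cv2.COLOR_BGR2HSV));z=P[...,2]
near=np.hypot(P[...,0]-.566,P[...,1]+.037)<.04
bar=near&(abs(z-.148)<.006)
r=cv2.minAreaRect((P[bar][:,:2]*1000).astype(np.float32));print(bar.sum(),r)
w=bar&(V>140)&(S<60);print("white",w.sum(),P[w].mean(0), "bar", P[bar].mean(0))
rd=((H<5)|(H>174))&(S>130)&(abs(z-.11)<.01);print("red",rd.sum(),P[rd].mean(0))
E
```

```text
xyz [ 1.9  1.5 -1.3] turn [-0.002 -0.001 -0.003] tcp [ 0.5659 -0.0394  0.2687] F [-0.7  0.9 -0.4] j [-0.21  0.29  0.11  1.39 -0.    0.87]
661 ((563.7363891601562, -36.244144439697266), (12.936111450195312, 43.50798797607422), 29.814233779907227)
white 83 [ 0.5586304  -0.02683486  0.14826887] bar [ 0.56332186 -0.03545938  0.14758615]
red 82 [ 0.5305836  -0.02926051  0.1106739 ]
```

View pics/w1.png

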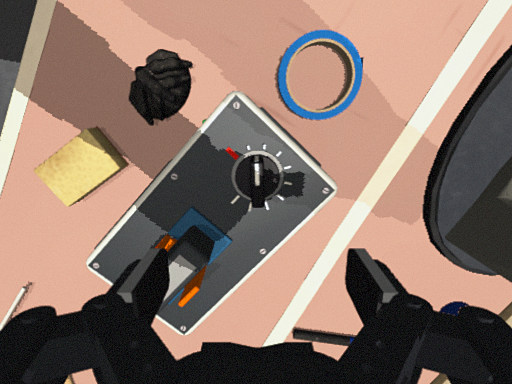

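The wrist view shows the knob at (257,177) with its white line pointing up to (257,160), and the red mark at (232,153). I'll refine the yaw from this close view and go down with the jaws along 119.8°.

```bash
python3 - <<'E'
from h import *
f=np.load("w1.npz");P=f["P"];Q=P
m=(abs(Q[...,2]-.11)<.008)&(np.hypot(P[...,0]-.545,P[...,1]+.114)<.17)
n,l,s,_=cv2.connectedComponentsWithStats(m.astype(np.uint8));i=1+np.argmax(s[1:,4])
q=Q[l==i];r=cv2.minAreaRect((q[:,:2]*1000).astype(np.float32));print(r,np.median(q[:,2]))
mv([.565,-.0367],.12,np.deg2rad(119.8))
E
```

```text
((543.0807495117188, -113.61796569824219), (259.02734375, 150.09336853027344), 74.91548919677734) 0.11011058410667492
xyz [  3.3   1.6 149. ] turn [-0.002 -0.001 -0.036] tcp [ 0.5654 -0.0404  0.269 ] F [-0.   0.5 -0.8] j [-0.21  0.29  0.11  1.39 -0.    0.87]
```

{"op": "apply_moves", "data": {
  "rows": [
    {"xyz": [2,1,30],"turn": [0,0,-0.036],"grip": 0.6},
    {"xyz": [3,2,60],"turn": [0,0,-0.036],"grip": 0.6},
    {"xyz": [3,2,90],"turn": [0,0,-0.036],"grip": 0.6},
    {"xyz": [3,2,120],"turn": [0,0,-0.036],"grip": 0.6},
    {"xyz": [3,2,138],"turn": [0,0,-0.036],"grip": 0.6},
    {"xyz": [3,2,147],"turn": [0,0,-0.036],"grip": 0.6},
    {"xyz": [3,2,147],"turn": [0,0,-0.036],"grip": 0.6},
    {"xyz": [3,2,147],"turn": [0,0,-0.036],"grip": 0.6}
  ],
  "force": 30
}}

```text
clock: 2.4
tcp_pos: [0.566, -0.0379, 0.1233]
orientation: [0.0, 0.503, 0.864, -0.0]
wrist_force: [0.4, 0.4, 0.5]
finger_gap: 0.051
grip_force: 0.0
```

```bash
python3 -c "
from h import *
mv([.565,-.0367],.12,np.deg2rad(119.8))"
```

```text
xyz [ 1.5 -0.3  3.3] turn [-0.     0.    -0.003] tcp [ 0.566  -0.0379  0.1233] F [0.4 0.4 0.5] j [-0.21  0.35 -0.17  1.05 -0.    0.85]
```

Close on the bar.

{"op": "apply_moves", "data": {
  "rows": [
    {"xyz": [1,0,2],"turn": [0,0,0],"grip": 0.3},
    {"xyz": [1,0,2],"turn": [0,0,0],"grip": 0},
    {"xyz": [1,0,2],"turn": [0,0,0],"grip": 0},
    {"xyz": [1,0,2],"turn": [0,0,0],"grip": 0},
    {"xyz": [1,0,2],"turn": [0,0,0],"grip": 0},
    {"xyz": [1,0,2],"turn": [0,0,0],"grip": 0}
  ],
  "force": 30
}}

```text
clock: 2.9
tcp_pos: [0.5649, -0.0372, 0.1222]
orientation: [0.0, 0.502, 0.865, -0.002]
wrist_force: [-6.0, -3.3, 6.5]
finger_gap: 0.0125
grip_force: 32.6
```

```bash
python3 -c "
from h import *
mv([.565,-.0367],.12,np.deg2rad(165))
s=st();print(s['finger_gap'],s['grip_force'],s['ft_torque'])"
```

```text
xyz [0.4 0.3 2.2] turn [-0.003  0.001 -0.791] tcp [ 0.5649 -0.0372  0.1222] F [-6.  -3.3  6.5] j [-0.21  0.35 -0.17  1.05 -0.    0.85]
0.01248905851213002 32.55336821079254 [-0.79241047  1.1224077   0.07436061]
```

{"op": "apply_moves", "data": {
  "rows": [
    {"xyz": [0,-0.6,0],"turn": [0,0,-0.08],"grip": 0},
    {"xyz": [0,-0.6,0],"turn": [0,0,-0.16],"grip": 0},
    {"xyz": [0,-0.6,0],"turn": [0,0,-0.24],"grip": 0},
    {"xyz": [0,-0.6,0],"turn": [0,0,-0.32],"grip": 0},
    {"xyz": [0,-0.6,0],"turn": [0,0,-0.4],"grip": 0},
    {"xyz": [0,-0.6,0],"turn": [0,0,-0.48],"grip": 0},
    {"xyz": [0,-0.6,0],"turn": [0,0,-0.56],"grip": 0},
    {"xyz": [0,-0.6,0],"turn": [0,0,-0.64],"grip": 0},
    {"xyz": [0,-0.6,0],"turn": [0,0,-0.72],"grip": 0},
    {"xyz": [0,-0.6,0],"turn": [0,0,-0.79],"grip": 0},
    {"xyz": [0,-0.6,0],"turn": [0,0,-0.79],"grip": 0},
    {"xyz": [0,-0.6,0],"turn": [0,0,-0.79],"grip": 0}
  ]
}}

```text
clock: 3.9
tcp_pos: [0.5653, -0.0366, 0.1222]
orientation: [0.001, 0.131, 0.991, -0.0]
wrist_force: [-2.9, -1.0, 5.7]
finger_gap: 0.0123
grip_force: 32.4
```

```bash
python3 -c "
from h import *
mv([.565,-.0367],.12,np.deg2rad(165))
s=st();print(s['finger_gap'],s['grip_force'],s['ft_torque'])"
```

```text
xyz [ 0.3 -0.2  2.2] turn [-0.001  0.001 -0.001] tcp [ 0.5653 -0.0366  0.1222] F [-2.9 -1.   5.7] j [-0.21  0.35 -0.17  1.04 -0.    0.06]
0.012301875522073038 32.35861837863922 [-0.06418263  0.58988195  0.03816826]
```

{"op": "apply_moves", "data": {
  "rows": [
    {"xyz": [0,0,0],"turn": [0,0,0],"grip": 0.4},
    {"xyz": [0,0,0],"turn": [0,0,0],"grip": 0.4},
    {"xyz": [0,0,0],"turn": [0,0,0],"grip": 0.4},
    {"xyz": [0,0,0],"turn": [0,0,0],"grip": 0.4},
    {"xyz": [0,0,-25],"turn": [0,0,0],"grip": 0.5},
    {"xyz": [0,0,-60],"turn": [0,0,0],"grip": 1},
    {"xyz": [0,0,-100],"turn": [0,0,0.1],"grip": 1},
    {"xyz": [0,0,-140],"turn": [0,0,0.22],"grip": 1},
    {"xyz": [0,0,-140],"turn": [0,0,0.34],"grip": 1},
    {"xyz": [0,0,-140],"turn": [0,0,0.46],"grip": 1},
    {"xyz": [0,0,-140],"turn": [0,0,0.46],"grip": 1},
    {"xyz": [0,0,-140],"turn": [0,0,0.46],"grip": 1}
  ]
}}

```text
clock: 4.9
tcp_pos: [0.5651, -0.0363, 0.2604]
orientation: [-0.0, 0.352, 0.936, -0.0]
wrist_force: [0.8, 0.7, -0.4]
finger_gap: 0.0855
grip_force: 0.0
```

```bash
python3 - <<'E'
from h import *
d=cam("wrist");P=pts(d)
cv2.imwrite("pics/w2.png",d["color"])
c=d["color"];H,S,V=cv2.split(cv2.cvtColor(c,cv2.COLOR_BGR2HSV));z=P[...,2]
near=np.hypot(P[...,0]-.566,P[...,1]+.037)<.035
bar=near&(abs(z-.148)<.006)
r=cv2.minAreaRect((P[bar][:,:2]*1000).astype(np.float32));print(bar.sum(),r)
rd=((H<5)|(H>174))&(S>130)&(abs(z-.11)<.01);print("red",rd.sum(),P[rd].mean(0))
m=(abs(z-.11)<.008)&(np.hypot(P[...,0]-.545,P[...,1]+.114)<.17)
n,l,s,_=cv2.connectedComponentsWithStats(m.astype(np.uint8));i=1+np.argmax(s[1:,4])
print(cv2.minAreaRect((P[l==i][:,:2]*1000).astype(np.float32)))
o=(H>5)&(H<20)&(S>150)&(abs(z-.158)<.008)
print("orange",o.sum(),cv2.minAreaRect((P[o][:,:2]*1000).astype(np.float32)))
mv(ext(0,-.045),.27,np.deg2rad(75))
E
```

```text
708 ((563.5657348632812, -36.64874267578125), (13.21035385131836, 43.9212532043457), 74.67923736572266)
red 93 [ 0.53160452 -0.02953812  0.11062803]
((543.310546875, -113.44078063964844), (258.67535400390625, 149.6475067138672), 74.88226318359375)
orange 272 ((507.3947448730469, -149.89987182617188), (28.35590171813965, 6.454504013061523), 75.59857177734375)
xyz [ -56.7 -112.    -9.9] turn [-1.000e-03 -0.000e+00  1.114e+00] tcp [ 0.5649 -0.0362  0.2601] F [ 0.2 -0.3 -1.2] j [-0.21  0.29  0.09  1.37 -0.    0.51]
```

View pics/w2.png

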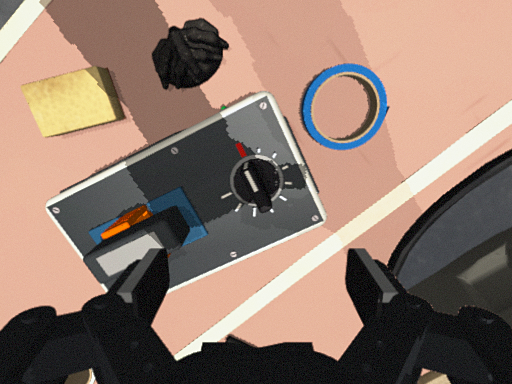

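The dial bar is at 164.7° and the deck at 164.9°, so the pointer at (250,180) lines up with the red mark at (241,150). Next I'll go over the cassette at (0.533, -0.157), turning to psi 74.9°.

{"op": "apply_moves", "data": {
  "rows": [
    {"xyz": [-9,-18,-10],"turn": [0,0,0.12],"grip": 1},
    {"xyz": [-18,-36,-10],"turn": [0,0,0.24],"grip": 1},
    {"xyz": [-27,-54,-10],"turn": [0,0,0.36],"grip": 1},
    {"xyz": [-36,-72,-10],"turn": [0,0,0.48],"grip": 1},
    {"xyz": [-45,-90,-10],"turn": [0,0,0.6],"grip": 1},
    {"xyz": [-56,-112,-10],"turn": [0,0,0.72],"grip": 1},
    {"xyz": [-56,-112,-10],"turn": [0,0,0.84],"grip": 1},
    {"xyz": [-56,-112,-10],"turn": [0,0,0.96],"grip": 1},
    {"xyz": [-56,-112,-10],"turn": [0,0,1.08],"grip": 1},
    {"xyz": [-56,-112,-10],"turn": [0,0,1.115],"grip": 1},
    {"xyz": [-56,-112,-10],"turn": [0,0,1.115],"grip": 1},
    {"xyz": [-56,-112,-10],"turn": [0,0,1.115],"grip": 1}
  ]
}}

```text
clock: 5.95
tcp_pos: [0.533, -0.1573, 0.27]
orientation: [-0.001, 0.794, 0.608, -0.0]
wrist_force: [0.1, 0.5, 0.0]
finger_gap: 0.0852
grip_force: 0.0
```

```bash
python3 -c "
from h import *
d=cam('wrist');P=pts(d);c=d['color'];H,S,V=cv2.split(cv2.cvtColor(c,cv2.COLOR_BGR2HSV));z=P[...,2]
o=(H>5)&(H<20)&(S>150)&(abs(z-.158)<.008)
n,l,s,_=cv2.connectedComponentsWithStats(o.astype(np.uint8))
for i in range(1,n):
  if s[i,4]>40: print(s[i,4],cv2.minAreaRect((P[l==i][:,:2]*1000).astype(np.float32)))
mv([.5328,-.157],.12,np.deg2rad(74.9))"
```

```text
226 ((507.44024658203125, -150.59469604492188), (28.008060455322266, 6.058659076690674), 75.98809051513672)
230 ((555.26513671875, -163.58656311035156), (27.690271377563477, 6.4288010597229), 72.55036163330078)
xyz [ 2.000e-01 -1.000e-01  1.502e+02] turn [-0.001 -0.     0.   ] tcp [ 0.533  -0.1573  0.2702] F [-0.7 -0.5  0.3] j [-0.43  0.27  0.08  1.38 -0.    1.4 ]
```

{"op": "apply_moves", "data": {
  "rows": [
    {"xyz": [0,0,35],"turn": [0,0,0],"grip": 1},
    {"xyz": [0,0,70],"turn": [0,0,0],"grip": 1},
    {"xyz": [0,0,95],"turn": [0,0,0],"grip": 1},
    {"xyz": [0,0,115],"turn": [0,0,0],"grip": 1},
    {"xyz": [0,0,132],"turn": [0,0,0],"grip": 1},
    {"xyz": [0,0,145],"turn": [0,0,0],"grip": 1},
    {"xyz": [0,0,150],"turn": [0,0,0],"grip": 1},
    {"xyz": [0,0,150],"turn": [0,0,0],"grip": 1},
    {"xyz": [0,0,150],"turn": [0,0,0],"grip": 1}
  ]
}}

```text
clock: 6.75
tcp_pos: [0.5333, -0.1574, 0.121]
orientation: [0.0, 0.794, 0.607, -0.0]
wrist_force: [-0.4, -0.2, 0.5]
finger_gap: 0.0855
grip_force: 0.0
```

{"op": "apply_moves", "data": {
  "rows": [
    {"xyz": [0,0,0],"turn": [0,0,0],"grip": 0.7},
    {"xyz": [0,0,0],"turn": [0,0,0],"grip": 0.6},
    {"xyz": [0,0,0],"turn": [0,0,0],"grip": 0.4},
    {"xyz": [0,0,0],"turn": [0,0,0],"grip": 0.2},
    {"xyz": [0,0,0],"turn": [0,0,0],"grip": 0.2},
    {"xyz": [0,0,0],"turn": [0,0,0],"grip": 0.2},
    {"xyz": [0,0,0],"turn": [0,0,0],"grip": 0.2},
    {"xyz": [0,0,0],"turn": [0,0,0],"grip": 0.2}
  ],
  "force": 50
}}

```text
clock: 7.42
tcp_pos: [0.5325, -0.1573, 0.1223]
orientation: [0.0, 0.795, 0.607, -0.0]
wrist_force: [-5.3, 1.0, 9.9]
finger_gap: 0.0429
grip_force: 54.0
```

```bash
python3 -c "
from h import *
mv([.5328,-.157],.12,np.deg2rad(74.9))
s=st();print(s['finger_gap'],s['grip_force'],s['ft_torque'])"
```

```text
xyz [0.4 0.2 2.3] turn [-0.     0.001 -0.002] tcp [ 0.5325 -0.1573  0.1223] F [-5.3  1.   9.9] j [-0.43  0.33 -0.2   1.04 -0.    1.41]
0.042859794576596055 53.976008892059326 [0.31955258 1.26134836 0.02890163]
```

Both catches are squeezed (gap 43 mm). I'll start the lift gently.

{"op": "apply_moves", "data": {
  "rows": [
    {"xyz": [0,-0.5,-3],"turn": [0,0,0],"grip": 0.2},
    {"xyz": [0,-0.5,-8],"turn": [0,0,0],"grip": 0.2},
    {"xyz": [0,-0.5,-14],"turn": [0,0,0],"grip": 0.2},
    {"xyz": [0,-0.5,-20],"turn": [0,0,0],"grip": 0.2},
    {"xyz": [0,-0.5,-20],"turn": [0,0,0],"grip": 0.2}
  ]
}}

```text
clock: 7.83
tcp_pos: [0.5325, -0.1572, 0.1417]
orientation: [-0.0, 0.795, 0.607, -0.0]
wrist_force: [-3.2, 0.8, -1.8]
finger_gap: 0.0424
grip_force: 53.0
```

{"op": "apply_moves", "data": {
  "rows": [
    {"xyz": [0,0,-9],"turn": [0,0,0],"grip": 0.2},
    {"xyz": [0,0,-20],"turn": [0,0,0],"grip": 0.2},
    {"xyz": [0,0,-32],"turn": [0,0,0],"grip": 0.2},
    {"xyz": [0,0,-44],"turn": [0,0,0],"grip": 0.2},
    {"xyz": [0,0,-56],"turn": [0,0,0],"grip": 0.2},
    {"xyz": [0,0,-68],"turn": [0,0,0],"grip": 0.2},
    {"xyz": [0,0,-80],"turn": [0,0,0],"grip": 0.2},
    {"xyz": [0,0,-90],"turn": [0,0,0],"grip": 0.2},
    {"xyz": [0,0,-97],"turn": [0,0,0],"grip": 0.2},
    {"xyz": [0,0,-101],"turn": [0,0,0],"grip": 0.2},
    {"xyz": [0,0,-101],"turn": [0,0,0],"grip": 0.2},
    {"xyz": [0,0,-101],"turn": [0,0,0],"grip": 0.2}
  ]
}}

```text
clock: 8.83
tcp_pos: [0.5327, -0.1573, 0.2415]
orientation: [-0.0, 0.795, 0.607, -0.0]
wrist_force: [0.5, 0.1, -2.8]
finger_gap: 0.0427
grip_force: 52.9
```

```bash
python3 - <<'E'
from h import *
s=st();print(s["tcp_pos"],s["finger_gap"],s["grip_force"],s["wrist_force"])
a=cam("scene");t=cam("top");Pt=pts(t)
A=cv2.resize(a["color"][80:240,230:430],None,fx=2.5,fy=2.5);B=cv2.resize(t["color"][135:275,235:405],None,fx=2.3,fy=400/140)
cv2.imwrite("pics/f.png",np.hstack([A[:,:400],B[:400,:391]]) if A.shape[1]<=400 else np.hstack([A[:400,:400],B[:400]]))
P=pts(a);c=a["color"];H,S,V=cv2.split(cv2.cvtColor(c,cv2.COLOR_BGR2HSV))
b=(H>95)&(H<125)&(S>100)&(np.hypot(P[...,0]-.533,P[...,1]+.157)<.08)&(P[...,2]>.1)
print(b.sum(),np.percentile(P[b][:,2],[1,3,10,50,99]))
E
```

```text
[ 0.53273999 -0.1572823   0.24150111] 0.04267812358960536 52.89307773113251 [ 0.47888627  0.07246367 -2.83299544]Traceback (most recent call last):
  File "<stdin>", line 8, in <module>
    return _quantile_unchecked(
        a, q, axis, out, overwrite_input, method, keepdims, weights)
    return _ureduce(a,
                    func=_quantile_ureduce_func,
    ...<5 lines>...
                    overwrite_input=overwrite_input,
                    method=method)
    r = func(a, **kwargs)
    result = _quantile(arr,
                       quantiles=q,
    ...<2 lines>...
                       out=out,
                       weights=wgt)
    slices_having_nans = np.isnan(arr[-1, ...])
                                  ~~~^^^^^^^^^
IndexError: index -1 is out of bounds for axis 0 with size 0
```

View pics/f.png

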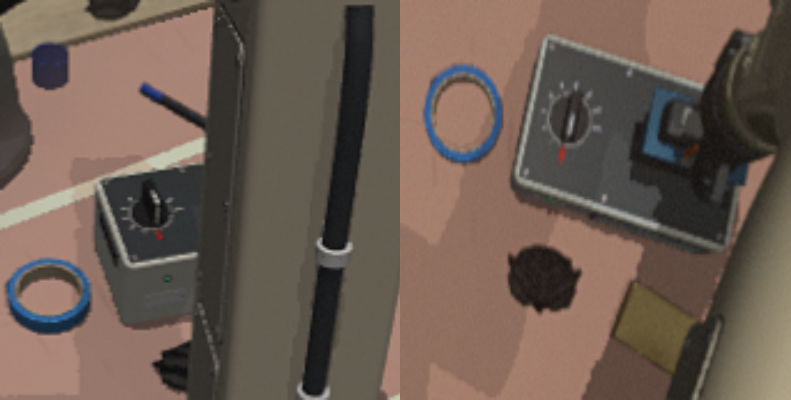

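The dial is on idle in both views: the white line at (570,115) points at the red mark at (562,155) in the right half. The blue flange at (665,125) hangs in the gripper. I'll check the flange height and hand in.

```bash
python3 - <<'E'
from h import *
t=cam("top");P=pts(t);H,S,V=cv2.split(cv2.cvtColor(t["color"],cv2.COLOR_BGR2HSV))
b=(H>95)&(H<125)&(S>100)&(np.hypot(P[...,0]-.533,P[...,1]+.157)<.1)&(P[...,2]>.1)
z=np.percentile(P[b][:,2],[10,50,90]);print(b.sum(),z,np.abs(st()["qvel"]).max())
x=P[b][abs(P[b][:,2]-z[1])<.008]
k=np.linalg.lstsq(np.c_[x[:,:2],np.ones(len(x))],x[:,2],rcond=None)[0];print("tilt",k)
if abs(z[1]-.235)<.006: print(ticket.hand_in())
E
```

```text
195 [0.2300316  0.23252512 0.23469099] 0.0022020954767321284
tilt [0.00750981 0.00293089 0.22898474]
the job is handed in; nothing more can be done
None
```

The dial is on the idle mark, and the cassette was then lifted out. It is held still and upright by its squeezed catches, with about 5 cm of clear air under it, and the job is handed in.

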